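Check the nitrogen pre-charge of a pump's pulse damper

TASK

Check the gas charge of the pulse damper: take the pencil pressure gauge from its rest, press its chuck squarely and firmly, but without forcing it, onto the slanting charging valve, and keep it there for a second so that the valve opens and its pressure drives the rod out. Then lay the gauge back in both notches of its rest, with the rod left out, untouched, at its reading. Leave the other things on the bench alone.

Things in the scene. Friction and masses are not known exactly. Their poses are not given: they have to be found in the camera images.
- gauge_mid (a point): Middle of the barrel of the loose pencil gauge, which lies level in its rest. Aluminium barrel 16 mm in diameter, 50 mm to each side of this point; mass 0.12 kg; round about x. x axis: along the barrel from chuck (-x) to rod (+x). White rod ends in an 11 mm button, 58 mm from this point when in. Grip the barrel's middle with 40 to 60 N: it then bears the push without slipping.
- chuck_mouth (a point): Centre of the open mouth of the gauge's round steel chuck, 83 mm from gauge_mid along -x; same axes. Chuck 19 mm across, 24 mm at the lip. Inside, a funnel 17 mm wide narrows within 8 mm to an 11.6 mm bore; the rubber seal at its bottom lies 18 mm deep (65 mm from gauge_mid). A 3 mm sprung plunger stands 10 mm out of the seal (nose 75 mm from gauge_mid).
- rod (a joint): How far the gauge's white rod stands out, m: 0 in, at most 0.042. Only the plunger pushes it out (six times the plunger's own stroke); light friction (0.4 N) then keeps it there when the gauge comes off. Not to be touched. A full reading lies between 0.007 and 0.034, depending on the unknown charge.
- damper: Pulse damper, taken off its pump, fixed to the bench; origin under its upright axis, on the bench. Round flanged steel vessel: foot 120 mm across, flange 100 mm, dome 74 mm, 120 mm high. The charging valve slants from the dome's shoulder towards its +x, 35 degrees above level. Two plugged ports stand out to 57 mm at +y and -y, 35 mm high.
- valve_boss (a point): Point on the charging valve's axis, at the outer face of its 16 mm brass hexagon: 46 mm out from the damper's axis, 107 mm above the bench; fixed to the damper. x axis: along the stem, outward, 35 degrees above level. The 8.4 mm brass stem with chamfered rim stands out from here by 20 to 34 mm: valves are fitted with shorter or longer stems, so its length differs every time; find its end by touch.
- valve_pin (a joint): How far the pin 0.5 mm inside the stem's rim is pushed in, m: 0 shut, at most 0.0105; open beyond 0.001; shuts by itself. The gas resists with an unknown 6 to 14 N, plus about 2 N of gauge friction; past that the pin gives way and the rod stops at its reading. Fully home (seal on rim) with a push of 20 to 25 N reads any charge; over 45 N the stem would bend.
- rest_mid (a point): Where the middle of the barrel lies on the fixed rest, 50 mm above the bench. x axis: along the barrel, from chuck to rod as it lies at the start. Grey steel stand: foot 104 x 56 x 5 mm; two V-notched uprights 6 mm thick, 40 mm to each side of this point (74 mm free between), wings 18 mm to each side, rising 4 mm above this point.
- gauge: The whole gauge; its origin and axes are those of gauge_mid.
- solvent_bottle: Bystander: amber glass bottle, 86 mm in diameter, 185 mm high; origin at the centre of its underside. Leave it alone.
- flask: Bystander: stoppered volumetric flask of clear glass, 62 mm across, 136 mm high; origin at the centre of its underside. Leave it alone.
- vial: Bystander: small clear jar with a white cap, 36 mm in diameter, 62 mm high; origin at the centre of its underside. Leave it alone.
- spanner: Bystander: steel spanner, 150 mm long, lying flat; origin at its underside. Leave it alone.

How it is judged (in metres and radians):
On the way:
1. the gauge sits squarely on the valve with the valve's pin pressed open and the rod driven out, for half a second (value of joint valve_pin above 0.001 m and value of joint rod above 0.006 m and angle between the x axis of gauge_mid and the x axis of valve_boss, either way round below 0.17 rad), for 0.5 s.
At the end, for the whole second after the job is handed in: The gauge lies released and still in both notches of its rest: its middle within 12 mm of the rest's middle along the barrel, within 4 mm sideways and in height, its axis within 0.08 rad of the rest's; the rod stands out by more than 6 mm, as the valve left it, and the valve has shut (value of joint rod above 0.006 m and value of joint valve_pin below 0.001 m and x of gauge_mid in the frame of rest_mid between -0.012 and 0.012 m and y of gauge_mid in the frame of rest_mid between -0.004 and 0.004 m and z of gauge_mid in the frame of rest_mid between -0.004 and 0.004 m and angle between the x axis of gauge_mid and the x axis of rest_mid, either way round below 0.08 rad and linear speed of gauge below 0.02 m/s); the robot touches nothing.
It fails at once if the valve is forced: more than 45 N between gauge and damper (contact force between gauge and damper above 45 N).
It fails at once if the rod is touched by the fingers (contact force between rod and the fingers above 0.5 N).
It fails at once if the rod is pushed back in (velocity of joint rod below -0.05 m/s).
It fails at once if a bystander is moved by more than 20 mm (distance of any of solvent_bottle, flask, vial, spanner from where it was at the start of the episode above 0.02 m).
It also fails if it takes over 58 s, if anything falls off the work surface, if the arm or the gripper's body presses on something with over 40 N, if the wrist force passes 120 N, or if a joint passes its speed limit or range.

ROBOT

A 7-joint arm with a two-finger parallel gripper is mounted at the origin on the work surface. World frame = base frame: x ahead of the robot, y to its left, z up, the work surface at z = 0. Lengths are in m, angles in degrees, forces in N, time in s.
With the tool pointing down it reaches from about 0.4 to 0.875 m from the base axis. Payload 6.5 kg.
Tool frame: the origin (TCP) lies midway between the tips of the shut fingers; the grasp point (between the pads) lies grasp_offset behind it (grasp_offset is the distance from the TCP to the grasp point, in m); z points along the fingers, y is the direction in which the jaws open and shut (so a half turn about z gives the same grasp; the last joint's range is limited). The gripper opens to 85 mm and grips with 20 to 120 N. Pads are 22 mm wide; open, the fingers measure 114 mm over their backs; the gripper's body (76 mm by 85 mm) begins 54 mm behind the grasp point. The pads swing forward as they close: fully open they stand 13 mm farther back than shut.
Start: joints at [67.827, 30.733, -0.252, 88.115, 0.149, 61.152, -4.079], TCP at [0.205, -0.617, 0.231] pointing down, gripper open.
Joint ranges: [-154.64, 154.64], [-21.42, 123.67], [-72.66, 72.17], [13.99, 137.28], [-74.86, 254.86], [10.95, 109.41], [-158.01, 158.01]. Speed limits (degrees/s): [136.94, 136.94, 180, 180, 180, 180, 180].

INTERFACE

Orientations are given as [roll, pitch, yaw] about the fixed x, y, z axes, in that order (R = Rz(yaw) Ry(pitch) Rx(roll)).
In Python, from station import get_obs, capture, hand_in, spot_in, cut_out, pinpoint, grasp_offset gives the robot as it stands. The module is installed in compiled form; this text tells all that it offers.
- The arm moves only by the tool carry_out, never from a script. Its arguments are lists of equal length, an entry for each row: "translation": the shift along the world's x, y, z in cm, a list of three; "twist": the turn, a rotation vector about the world's x, y, z in degrees, a list of three. In form: {"translation": [[tx, ty, tz], ...], "twist": [[rx, ry, rz], ...]}. A call has 1 to 5 rows; each row is the pose to reach, as a shift and turn from the pose commanded when the call began; what a row does not reach only later rows make up. A row lasts 1/8 s, in which the tool goes at most 62.5 mm and 10.7 degrees, less where a joint would pass 70% of its speed; a pose out of reach is approached as far as the arm can. A call with a gripper value outside its range is refused whole. "jaw" is the closure, from 0 (fully open) to 1 (shut), set as the call begins (left out, the last holds). The fingers move at their own pace and stop on an object; the grip force is fixed at half the most. Time passes only in rows, so rows that repeat a pose let the fingers close. It gives the time, the measured TCP pose, the force and the opening at its end, in the units of the state.
- get_obs(): the state, without advancing time (a new reading comes with each control period).
- capture(name): name is "scene" or "side" or "wrist"; returns a dict with "img" (420x560x3 uint8, red, green, blue), "range_z" (420x560 float32, m along the optical axis (not along the pixel's ray), 0 where there is no reading), "fovy" (degrees; the focal length in pixels is half the picture's height over the tangent of half this angle, whatever the lens; pixels are square), "cx", "cy" (the principal point, pixels), "k1" (the pictures are not rectified: a ray, as slopes to the right and down, at radius r is drawn at 1 + k1 r^2 times it, then the intrinsics apply), "world_from_camera" (4x4, takes a point from camera to world coordinates); the wrist camera has in their place "T_tool_cam" (4x4, takes a point from camera to tool coordinates, whose origin is the TCP and whose axes are the flange's). Camera axes: x right, y down, z forward; pixel columns grow to the right and rows downward; lengths in m; the calibration is good to about 2 mm. A picture is of the moment at which its call begins: read the wrist's pose just before it.
- hand_in(): hands the job in, once; it reports no verdict.
Trained networks look in a picture, given as the dict that the camera call returned (one of the last four; its "shot" number tells which), for a name from the list of things; names that differ only in an ending like _2 or _b are one class to them, and where a whole thing is asked for, a point or a joint stands for the part that bears it (a point fixed in the world has none). Each returns a list of dicts, best first, with "confidence" (0 to 1); they miss things now and then, are a little off and sometimes report something else, mostly with a low value. They report only what shows in the picture. A call takes as long as a camera call.
- spot_in(picture, query): "rect" ([left, top, width, height] in pixels, round what is visible of it).
- cut_out(picture, query): "region" (420x560 bool, what is visible of it) and "rect" ([left, top, width, height] in pixels, round what is visible of it).
- pinpoint(picture, query): "uv" ([column, row] in pixels: a listed point, or the origin of a listed thing).
The state is a dict: "time": time; "joints": joint angles; "joint_velocities": joint speeds; "joint_efforts": joint torques, N m; "tcp_pos": TCP position; "eef_rot": TCP orientation; "contact_force": force on the tool from outside, world axes, zero at the start; "torque": the same for the moment, N m; "grip_width": finger opening in m.
Only numpy, scipy, OpenCV 4.12 (cv2) and the standard library are available. Lean on these libraries where they do the work, as an engineer would, in place of code of your own. Each camera call takes 0.05 s, during which the arm holds its last target.

## Working session

There is one attempt and no reset: what is moved stays moved. The work goes in short steps, Python scripts to look and compute and a tool call to move; the robot and the scene stay as the last step left them, time stands still between calls to the robot, and variables do not carry over. Pictures are saved under pics/ and viewed, and the job is handed in when it is done.

Besides the shell and the picture viewer there is one more tool, called after "Request:" in YAML: its name, and indented under it one key for each argument. carry_out: Moves the arm, as the interface text tells. Its arguments: {"type":"object","properties":{"translation":{"type":"array","items":{"type":"array","items":{"type":"number"}}},"twist":{"type":"array","items":{"type":"array","items":{"type":"number"}}},"jaw":{"type":"number"}},"required":["translation","twist"]}

```bash
mkdir -p pics
cat > h.py <<'E'
import numpy as np, cv2
from station import get_obs, capture, hand_in, spot_in, cut_out, pinpoint, grasp_offset
from scipy.spatial.transform import Rotation as R
def save(c,n): cv2.imwrite('pics/'+n,c['img'][:,:,::-1])
def wfc(c,obs=None):
    if 'world_from_camera' in c: return np.array(c['world_from_camera'])
    T=np.eye(4);T[:3,:3]=R.from_euler('xyz',obs['eef_rot'],degrees=True).as_matrix();T[:3,3]=obs['tcp_pos']
    return T@np.array(c['T_tool_cam'])
def K(c):
    f=c['img'].shape[0]/2/np.tan(np.radians(c['fovy']/2)); return f
def rays(c,uv):
    uv=np.atleast_2d(np.array(uv,float)); f=K(c)
    d=np.stack([(uv[:,0]-c['cx'])/f,(uv[:,1]-c['cy'])/f],1); u=d.copy()
    for _ in range(30): u=d/(1+c['k1']*(u**2).sum(1,keepdims=True))
    return np.c_[u,np.ones(len(u))]
def cloud(c,mask,obs=None):
    v,u=np.nonzero(mask&(c['range_z']>0)); T=wfc(c,obs)
    p=rays(c,np.c_[u,v])*c['range_z'][v,u][:,None]
    return p@T[:3,:3].T+T[:3,3]
def onplane(c,uv,z,obs=None):
    T=wfc(c,obs); d=rays(c,uv)@T[:3,:3].T; o=T[:3,3]
    return o+d*((z-o[2])/d[:,2])[:,None]
def proj(c,P,obs=None):
    T=np.linalg.inv(wfc(c,obs)); q=np.atleast_2d(P)@T[:3,:3].T+T[:3,3]; s=q[:,:2]/q[:,2:]
    s=s*(1+c['k1']*(s**2).sum(1,keepdims=True)); return s*K(c)+[c['cx'],c['cy']]
E
python3 - <<'E'
from h import *
o=get_obs(); print(o); print(grasp_offset)
for n in ['scene','side','wrist']:
    o=get_obs(); c=capture(n); save(c,n+'0.png'); print(n,c['fovy'],c['k1'],wfc(c,o).round(3).tolist())
    for q in ['gauge_mid','chuck_mouth','damper','valve_boss','rest_mid','solvent_bottle','flask','vial','spanner']:
        r=pinpoint(c,q)
        if r:
            r=r[0]; z={'gauge_mid':.05,'chuck_mouth':.05,'rest_mid':.05,'valve_boss':.107}.get(q,0)
            print(n,q,r['confidence'],np.round(r['uv'],1),onplane(c,[r['uv']],z,o).round(4))
E
```

```text
{'time': 0.0, 'joints': array([67.82785464, 30.77809237, -0.25528034, 88.16940149,  0.14976167,
       61.15227188, -4.07921642]), 'joint_velocities': array([ 0.01908031, -0.06284601,  0.02492549, -0.03427782,  0.0372775 ,
        0.04125599, -0.02079585]), 'joint_efforts': array([-2.36550350e-04, -5.83407140e+01,  1.04895327e+00, -2.59107721e+01,
        1.24728080e-02,  9.47919383e-03, -2.17946229e-05]), 'tcp_pos': array([ 0.20474015, -0.61625616,  0.23041503]), 'eef_rot': array([-1.79900848e+02,  7.49325191e-03,  1.83847462e+01]), 'contact_force': array([0.44062918, 0.50631199, 0.46415007]), 'torque': array([-0.02054593,  0.00027208,  0.01519464]), 'grip_width': 0.0849262174734481}
0.0187
scene 50.023201884579436 -0.13894417266156225 [[0.101, 0.819, -0.565, 1.293], [0.995, -0.08, 0.062, -0.06], [0.006, -0.568, -0.823, 1.097], [0.0, 0.0, 0.0, 1.0]]
scene gauge_mid 0.66 [208.2 188.8] [[ 0.5059 -0.1761  0.05  ]]
scene chuck_mouth 0.58 [224.8 173.4] [[ 0.4538 -0.1261  0.05  ]]
scene damper 0.81 [345.  191.6] [[0.5189 0.23   0.    ]]
scene valve_boss 0.96 [332.  171.9] [[0.5231 0.1779 
[... 402 characters left out ...]
0]]
side gauge_mid 0.67 [280.5 297.7] [[ 0.503  -0.1846  0.05  ]]
side chuck_mouth 0.85 [243.1 289.2] [[ 0.4379 -0.1258  0.05  ]]
side damper 0.93 [214.5 195.3] [[0.5082 0.2236 0.    ]]
side valve_boss 0.89 [214. 177.] [[0.5022 0.1864 0.107 ]]
side rest_mid 0.87 [282.7 298.8] [[ 0.5061 -0.1894  0.05  ]]
side solvent_bottle 0.91 [342.3 394. ] [[ 0.5227 -0.4221  0.    ]]
side flask 0.65 [181.4 158. ] [[0.4784 0.4178 0.    ]]
side vial 0.88 [213. 271.] [[ 0.4049 -0.0143  0.    ]]
side spanner 0.78 [337.4 200.3] [[0.8083 0.0467 0.    ]]
wrist 66.33396574111529 -0.07820290892101134 [[0.315, -0.9, -0.3, 0.282], [-0.949, -0.299, -0.099, -0.591], [-0.001, 0.316, -0.949, 0.374], [0.0, 0.0, 0.0, 1.0]]
```

View pics/scene0.png

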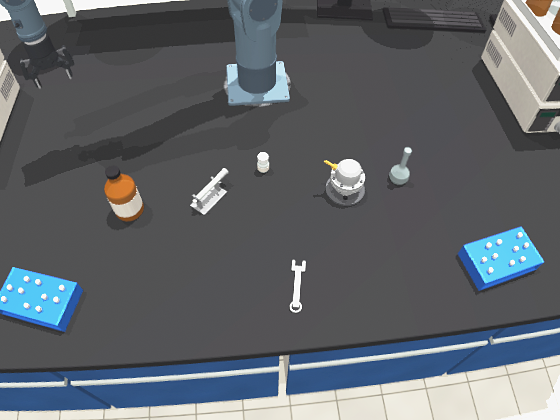

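View pics/side0.png

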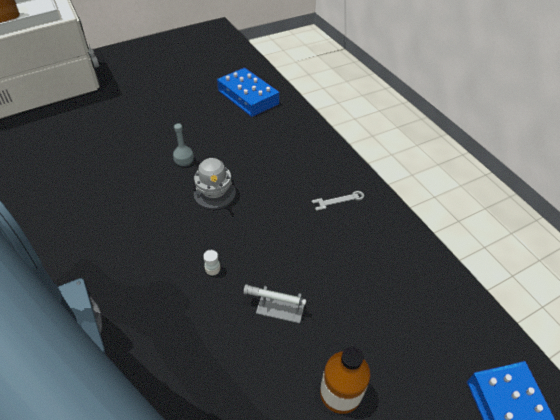

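The scene view shows the gauge on its rest at (210,190) and the damper at (346,180), its yellow valve pointing up-left to (327,163). Next I'll refine these positions with depth.

Run:
```python
from h import *
for n in ['scene','side']:
    c=capture(n)
    for q in ['gauge','damper','valve_boss']:
        r=cut_out(c,q)
        if not r: print(n,q,'none'); continue
        m=r[0]['region'].astype(bool); P=cloud(c,m); print(n,q,r[0]['confidence'],r[0]['rect'],len(P))
        print(np.percentile(P,[2,50,98],axis=0).round(3).tolist())
        if q=='gauge':
            P=P[P[:,2]>0.035]; ctr=np.median(P,0); u,s,vt=np.linalg.svd(P-ctr); print(ctr.round(4),vt[0].round(3), np.percentile((P-ctr)@vt[0],[0,2,98,100]).round(3))
        if q=='damper':
            I=c['img'].astype(int); v,u=np.nonzero(m&(c['range_z']>0)); col=I[v,u]
            y=(col[:,0]-col[:,2]>60); Q=P[y]; print('yellow',len(Q)); 
            if len(Q)>5:
                ctr=Q.mean(0); _,_,vt=np.linalg.svd(Q-ctr); print(ctr.round(4),vt[0].round(3),np.degrees(np.arctan2(vt[0][1],vt[0][0])),((Q-ctr)@vt[0]).min(),((Q-ctr)@vt[0]).max())
            D=P[(P[:,2]>.112)&(P[:,2]<.13)&~y]; print('dome top',len(D),D.mean(0).round(4) if len(D) else '', np.ptp(D,axis=0).round(3))
    uv=[]
    im=cv2.resize(c['img'][130:230,150:420] if n=='scene' else c['img'][140:330,150:350],None,fx=2.9,fy=2.9,interpolation=cv2.INTER_CUBIC); cv2.imwrite('pics/'+n+'z.png',im[:,:,::-1])
```

```text
scene gauge 0.57 [191.8, 170.2, 38.3, 32.1] 302
[[0.425, -0.214, -0.003], [0.487, -0.173, 0.054], [0.546, -0.122, 0.06]]
[ 0.4941 -0.1692  0.0548] [ 0.741 -0.671 -0.013] [-0.069 -0.066  0.067  0.074]
scene damper 0.88 [325.4, 158.8, 42.5, 45.8] 1537
[[0.458, 0.174, 0.001], [0.536, 0.219, 0.07], [0.568, 0.281, 0.12]]
yellow 54
[0.4998 0.1799 0.1108] [ 0.59  -0.265  0.763] -24.191565714755892 -0.14677035859628615 0.01649820264881376
dome top 233 [0.5145 0.2289 0.1166] [0.058 0.057 0.011]
scene valve_boss 0.88 [321.4, 161.8, 42.2, 45.1] 1486
[[0.49, 0.175, 0.004], [0.536, 0.218, 0.071], [0.568, 0.277, 0.12]]
side gauge 0.67 [244.0, 283.7, 60.9, 19.3] 500
[[0.44, -0.219, -0.002], [0.487, -0.166, 0.055], [0.542, -0.112, 0.06]]
[ 0.487  -0.1712  0.0554] [ 0.748 -0.663 -0.007] [-0.064 -0.06   0.072  0.077]
side damper 0.96 [190.5, 158.1, 42.2, 51.9] 1639
[[0.457, 0.171, 0.005], [0.5, 0.202, 0.069], [0.558, 0.249, 0.121]]
yellow 34
[0.498  0.1777 0.1131] [-0.209 -0.82   0.533] -104.31963126493773 -0.014918681267293102 0.02381599829507615
dome top 237 [0.5084 0.2234 0.117 ] [0.056 0.066 0.011]
side valve_boss 0.71 [192.1, 158.5, 46.1, 54.0] 1692
[[0.457, 0.171, 0.004], [0.5, 0.203, 0.069], [0.56, 0.251, 0.121]]
```

```bash
ls pics
```

```text
scene0.png
scenez.png
side0.png
sidez.png
wrist0.png
```

View pics/scenez.png

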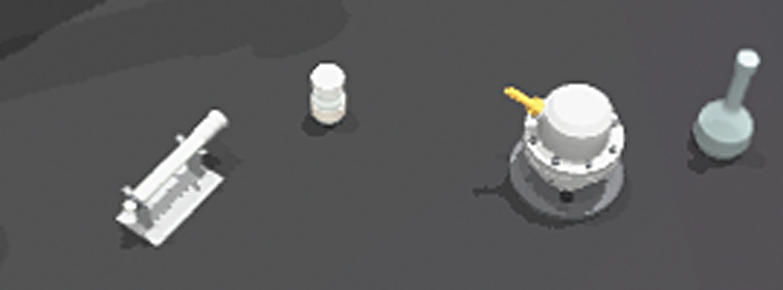

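View pics/sidez.png

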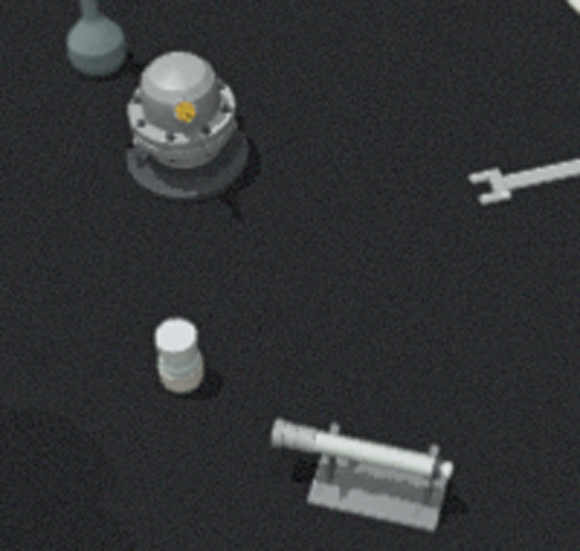

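The zoomed views agree: the gauge's yaw is about -42° (x towards the rod) and the valve's azimuth is about -104°. I'll move above the gauge with yaw 138°, which leaves the last joint free for the valve.

Request:
carry_out:
  translation:
    - [1, 2, 2]
    - [4, 6, 4]
    - [8, 11, 4]
    - [12, 17, 4]
    - [16, 23, 4]
  twist:
    - [0, 0, 10]
    - [0, 0, 20]
    - [0, 0, 30]
    - [0, 0, 40]
    - [0, 0, 50]

```text
time: 2.52
tcp_pos: [0.3545, -0.4025, 0.2716]
eef_rot: [180.0, 0.0, 68.7]
contact_force: [1.2, -1.4, 0.3]
grip_width: 0.0854
```

Request:
carry_out:
  translation:
    - [4, 6, 0]
    - [8, 12, 0]
    - [11, 16, 0]
    - [13, 19, 0]
    - [13.5, 21, 0]
  twist:
    - [0, 0, 10]
    - [0, 0, 20]
    - [0, 0, 30]
    - [0, 0, 40]
    - [0, 0, 50]

```text
time: 3.15
tcp_pos: [0.4901, -0.1912, 0.2716]
eef_rot: [179.9, -0.0, 118.9]
contact_force: [-0.5, 0.3, -0.7]
grip_width: 0.0851
```

Request:
carry_out:
  translation:
    - [0, 0, 0]
    - [0, 0, 0]
    - [0, 0, 0]
  twist:
    - [0, 0, 10]
    - [0, 0, 19.6]
    - [0, 0, 19.6]

```text
time: 3.52
tcp_pos: [0.4884, -0.1942, 0.2713]
eef_rot: [180.0, 0.0, 137.9]
contact_force: [1.0, -1.2, -0.5]
grip_width: 0.0856
```

```bash
cat > lookg.py <<'E'
from h import *
import sys
o=get_obs(); c=capture('wrist'); save(c,sys.argv[1]); print(o['time'],o['tcp_pos'].round(4),o['eef_rot'].round(2),o['joints'].round(1))
for q,z in [('gauge_mid',.05),('chuck_mouth',.05),('rest_mid',.05)]:
    r=pinpoint(c,q)
    if r: print(q,r[0]['confidence'],np.round(r[0]['uv'],1),onplane(c,[r[0]['uv']],z,o).round(4))
r=cut_out(c,'gauge')
if r:
    m=r[0]['region'].astype(bool); m2=cv2.erode(m.astype(np.uint8),np.ones((3,3)))>0; P=cloud(c,m2,o); P=P[P[:,2]>.045]
    ctr=P.mean(0); _,_,vt=np.linalg.svd(P-ctr,full_matrices=False); a=vt[0]*np.sign(vt[0][0]); t=(P-ctr)@a
    print('axis',a.round(4),np.degrees(np.arctan2(a[1],a[0])),'ends',(ctr+a*t.min()).round(4),(ctr+a*t.max()).round(4),len(P))
    for s in np.arange(t.min(),t.max(),.01):
        Q=P[(t>=s)&(t<s+.01)]
        if len(Q)>5: print(((s+.005)).round(3),len(Q),np.r_[(Q.max(0)+Q.min(0))/2,np.percentile(Q[:,2],95)].round(4))
E
python3 lookg.py w1.png
```

```text
3.525 [ 0.4884 -0.1942  0.2713] [179.99   0.   137.89] [ 45.   19.6 -35.  102.9  12.6  61.5  53.4]
gauge_mid 0.77 [296.6 178.1] [[ 0.5038 -0.181   0.05  ]]
chuck_mouth 0.96 [300.2 103.9] [[ 0.4444 -0.1236  0.05  ]]
rest_mid 0.56 [296.7 178.7] [[ 0.5044 -0.1814  0.05  ]]
axis [ 0.7494 -0.6619 -0.0125] -41.45235274778044 ends [ 0.443  -0.1267  0.058 ] [ 0.5454 -0.2171  0.0563] 1384
-0.055 148 [ 0.4462 -0.1298  0.0578  0.061 ]
-0.045 133 [ 0.4543 -0.1361  0.0575  0.0601]
-0.035 124 [ 0.462  -0.1431  0.0572  0.0599]
-0.025 113 [ 0.4693 -0.1492  0.056   0.0587]
-0.015 93 [ 0.4772 -0.156   0.0566  0.0583]
-0.005 106 [ 0.4847 -0.1631  0.056   0.0586]
0.005 102 [ 0.4916 -0.1693  0.0565  0.0586]
0.015 96 [ 0.4986 -0.1766  0.0564  0.0587]
0.025 97 [ 0.5065 -0.183   0.0568  0.0589]
0.035 89 [ 0.5138 -0.1897  0.0567  0.0587]
0.045 85 [ 0.5212 -0.196   0.0565  0.0583]
0.055 81 [ 0.5299 -0.2024  0.0565  0.0586]
0.065 89 [ 0.537  -0.2094  0.057   0.0595]
0.075 28 [ 0.5425 -0.2142  0.0558  0.0583]
```

View pics/w1.png

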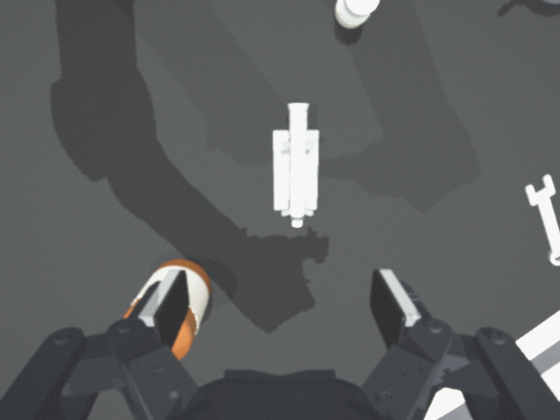

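The wrist view shows the gauge at (297,165) with its chuck up the image at row 104, clear of the bottle and the vial. I get gauge mid at about (0.5045, -0.1815, 0.05) and yaw -41.6°. Descending.

Request:
carry_out:
  translation:
    - [1.6, 1.25, -5]
    - [1.6, 1.25, -10]
    - [1.6, 1.25, -15]
    - [1.6, 1.25, -19]
    - [1.6, 1.25, -19]
  twist:
    - [0, 0, 0.5]
    - [0, 0, 0.5]
    - [0, 0, 0.5]
    - [0, 0, 0.5]
    - [0, 0, 0.5]

```text
time: 4.4
tcp_pos: [0.5022, -0.1809, 0.079]
eef_rot: [-179.9, -0.3, 138.5]
contact_force: [-0.2, -0.3, 0.3]
grip_width: 0.0855
```

```bash
python3 lookg.py w2.png
```

```text
4.4 [ 0.5022 -0.1809  0.079 ] [-179.87   -0.3   138.45] [ 36.9  35.6 -28.5 110.1  25.   40.9  42. ]
gauge_mid 0.78 [279.5 250.1] [[ 0.5034 -0.1817  0.05  ]]
chuck_mouth 0.69 [283.1 101.4] [[ 0.4422 -0.125   0.05  ]]
rest_mid 0.91 [283.  252.3] [[ 0.5058 -0.1811  0.05  ]]
axis [ 0.7462 -0.6656 -0.0126] -41.73329037748151 ends [ 0.4428 -0.1255  0.0577] [ 0.5464 -0.2179  0.056 ] 6291
-0.051 778 [ 0.4462 -0.1281  0.0568  0.061 ]
-0.041 700 [ 0.4539 -0.1354  0.0556  0.0597]
-0.031 632 [ 0.4617 -0.142   0.0568  0.0597]
-0.021 497 [ 0.4684 -0.1482  0.0565  0.059 ]
-0.011 488 [ 0.4764 -0.1553  0.0554  0.0582]
-0.001 446 [ 0.4836 -0.162   0.0559  0.0582]
0.009 435 [ 0.4915 -0.169   0.0556  0.0583]
0.019 406 [ 0.4991 -0.1751  0.0558  0.0585]
0.029 399 [ 0.5063 -0.1822  0.0552  0.0584]
0.039 370 [ 0.5137 -0.1887  0.0557  0.0584]
0.049 339 [ 0.5213 -0.1952  0.0556  0.0582]
0.059 326 [ 0.5284 -0.2021  0.0558  0.0582]
0.069 355 [ 0.5363 -0.209   0.0552  0.0588]
0.079 120 [ 0.5417 -0.2134  0.0559  0.059 ]
```

View pics/w2.png

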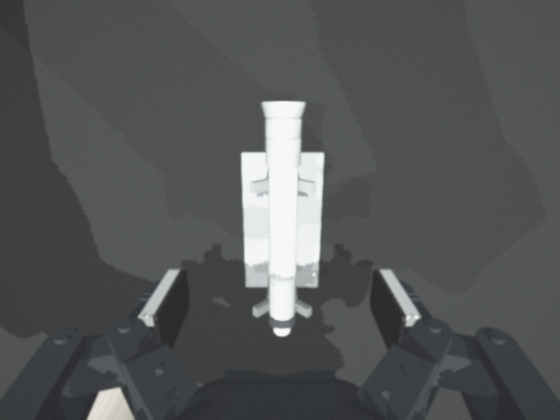

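The gauge is centred between the jaws (column 283, fingers at 170 and 395). I'll go down 47.5 mm and close.

Request:
carry_out:
  translation:
    - [0.2, 0, -3]
    - [0.2, 0, -4.75]
    - [0.2, 0, -4.75]
  twist:
    - [0, 0, 0]
    - [0, 0, 0]
    - [0, 0, 0]

```text
time: 5.03
tcp_pos: [0.5058, -0.1814, 0.0333]
eef_rot: [-180.0, -0.1, 138.5]
contact_force: [-0.2, -0.1, -0.5]
grip_width: 0.0855
```

Request:
carry_out:
  translation:
    - [0, 0, 0]
    - [0, 0, 0]
    - [0, 0, 0]
    - [0, 0, 0]
    - [0, 0, 0]
  twist:
    - [0, 0, 0]
    - [0, 0, 0]
    - [0, 0, 0]
    - [0, 0, 0]
    - [0, 0, 0]
  jaw: 1

```text
time: 5.65
tcp_pos: [0.5062, -0.1822, 0.0341]
eef_rot: [-179.9, 0.0, 138.5]
contact_force: [-2.8, -1.0, 6.2]
grip_width: 0.0139
```

Request:
carry_out:
  translation:
    - [0, 0, 0]
    - [0, 0, 0]
  twist:
    - [0, 0, 0]
    - [0, 0, 0]

```text
time: 5.9
tcp_pos: [0.5062, -0.1822, 0.0341]
eef_rot: [-179.9, 0.0, 138.5]
contact_force: [-3.4, -1.3, 5.0]
grip_width: 0.0144
```

Gripped at 14 mm opening; TCP in the rest reads (0.5062, -0.1822, 0.0341). Lifting.

Request:
carry_out:
  translation:
    - [0, 0, 2]
    - [0, 0, 5]
    - [0, 0, 10]
    - [0, 0, 16]
    - [0, 0, 22]
  twist:
    - [0, 0, 0]
    - [0, 0, 0]
    - [0, 0, 0]
    - [0, 0, 0]
    - [0, 0, 0]

```text
time: 6.52
tcp_pos: [0.5062, -0.1809, 0.2567]
eef_rot: [180.0, 0.0, 138.5]
contact_force: [1.5, -0.5, -0.9]
grip_width: 0.014
```

```bash
cat > hold.py <<'E'
from h import *
import sys
o=get_obs(); c=capture('wrist'); save(c,sys.argv[1]); print(o['time'],o['tcp_pos'].round(4),o['eef_rot'].round(2),o['joints'].round(1),o['contact_force'].round(1))
T=np.eye(4);T[:3,:3]=R.from_euler('xyz',o['eef_rot'],degrees=True).as_matrix();T[:3,3]=o['tcp_pos']
r=cut_out(c,'gauge')
if r:
    m=r[0]['region'].astype(bool); m2=cv2.erode(m.astype(np.uint8),np.ones((5,5)))>0; P=cloud(c,m2,o); P=(P-T[:3,3])@T[:3,:3]
    P=P[(abs(P[:,1])<.015)&(abs(P[:,2]+.02)<.03)]
    print('tool frame cloud',len(P),r[0]['confidence'],r[0]['rect'])
    for s in np.arange(-.08,.1,.01):
        Q=P[(P[:,0]>=s)&(P[:,0]<s+.01)]
        if len(Q)>8: print(s.round(3),len(Q),'y',Q[:,1].min().round(4),Q[:,1].max().round(4),'z min',np.percentile(Q[:,2],5).round(4))
    print('xmax',P[:,0].max(),'xmin',P[:,0].min())
for q in ['chuck_mouth','gauge_mid']:
    r=pinpoint(c,q); print(q,r[:1])
E
python3 hold.py w3.png
```

```text
6.525 [ 0.5062 -0.1809  0.2567] [1.7996e+02 3.0000e-02 1.3854e+02] [ 43.1  22.  -35.7 102.2  14.5  60.5  50.7] [ 1.5 -0.5 -0.9]
tool frame cloud 9830 0.81 [249.6, 89.6, 60.5, 284.6]
-0.05 96 y -0.0076 0.0069 z min -0.0236
-0.04 473 y -0.0076 0.0068 z min -0.0239
-0.03 492 y -0.0073 0.0071 z min -0.0239
-0.02 471 y -0.0062 0.0064 z min -0.0241
-0.01 530 y -0.0059 0.0062 z min -0.0242
-0.0 541 y -0.0058 0.0061 z min -0.0241
0.01 663 y -0.007 0.0068 z min -0.0242
0.02 715 y -0.0067 0.0071 z min -0.024
0.03 787 y -0.0067 0.0069 z min -0.0239
0.04 837 y -0.0065 0.0072 z min -0.0238
0.05 987 y -0.0078 0.0085 z min -0.0251
0.06 1186 y -0.0081 0.0087 z min -0.0252
0.07 1264 y -0.0084 0.0091 z min -0.0254
0.08 788 y -0.0098 0.0101 z min -0.0268
xmax 0.08513631128635057 xmin -0.04296346882064215
chuck_mouth [{'uv': [280.5, 92.3], 'confidence': 0.56}]
gauge_mid [{'uv': [278.9, 280.5], 'confidence': 0.62}]
```

View pics/w3.png

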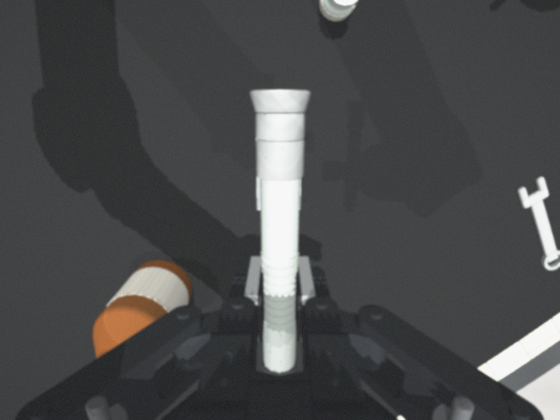

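Held straight along tool x: mouth at tool x ≈ 0.086, axis at tool z ≈ -0.016. Next I work out the standoff.

```bash
cat > plan.py <<'E'
from h import *
import sys
# args: bossx bossy bossz az el s_mouth(mm from boss)
def target(b,az,el,s,mouth=(0.086,0,-0.016)):
    a,e=np.radians(az),np.radians(el); h=np.array([np.cos(a),np.sin(a),0]); z=np.array([0,0,1.])
    d=np.cos(e)*h+np.sin(e)*z; tx=-d; tz=np.sin(e)*h-np.cos(e)*z; ty=np.cross(tz,tx)
    M=np.c_[tx,ty,tz]; p=np.array(b)+d*s/1000-M@np.array(mouth); return M,p,d
if __name__=='__main__':
    b=list(map(float,sys.argv[1:4])); az,el,s=map(float,sys.argv[4:7]); M,p,d=target(b,az,el,s)
    o=get_obs(); M0=R.from_euler('xyz',o['eef_rot'],degrees=True).as_matrix()
    print('now',o['tcp_pos'].round(4),'target',p.round(4)); print('shift cm',((p-o['tcp_pos'])*100).round(2),'twist',np.degrees(R.from_matrix(M@M0.T).as_rotvec()).round(2),'d',d.round(4))
E
python3 plan.py .499 .181 .107 -104 35 84
```

```text
now [ 0.5069 -0.1815  0.2555] target [0.4631 0.037  0.1914]
shift cm [-4.38 21.84 -6.41] twist [-34.94 -10.8  -60.5 ] d [-0.1982 -0.7948  0.5736]
```

Request:
carry_out:
  translation:
    - [0, 3, 0]
    - [-1, 7, 0]
    - [-2, 11, 0]
    - [-3, 15, 0]
    - [-4, 19, 0]
  twist:
    - [-5, -1.5, -8.6]
    - [-10, -3.1, -17.3]
    - [-15, -4.6, -26]
    - [-20, -6.2, -34.6]
    - [-25, -7.7, -43.2]

```text
time: 7.35
tcp_pos: [0.4679, -0.0018, 0.2522]
eef_rot: [-174.4, 21.1, 102.3]
contact_force: [1.2, -0.1, -1.4]
grip_width: 0.014
```

```bash
python3 plan.py .499 .181 .107 -104 35 84; python3 -c "
from h import *;print(get_obs()['joints'].round(1))"
```

```text
now [ 0.4679 -0.0018  0.2522] target [0.4631 0.037  0.1914]
shift cm [-0.48  3.88 -6.08] twist [-14.1   -4.77 -23.52] d [-0.1982 -0.7948  0.5736]
[  6.6  18.2 -31.4 110.6  31.1  67.8 -28.7]
```

Request:
carry_out:
  translation:
    - [-0.1, 1, -1.5]
    - [-0.3, 2.5, -3]
    - [-0.4, 3.5, -4.5]
    - [-0.4, 3.5, -5]
    - [-0.4, 3.5, -5]
  twist:
    - [-5, -1.7, -8.3]
    - [-10, -3.4, -16.7]
    - [-14.1, -4.8, -23.5]
    - [-14.1, -4.8, -23.5]
    - [-14.1, -4.8, -23.5]

```text
time: 7.98
tcp_pos: [0.4648, 0.0317, 0.2027]
eef_rot: [-179.9, 34.9, 76.5]
contact_force: [-0.6, 0.2, -1.2]
grip_width: 0.0144
```

```bash
cat > lookv.py <<'E'
from h import *
import sys
o=get_obs(); c=capture('wrist'); save(c,sys.argv[1]); print(o['time'],o['tcp_pos'].round(4),o['eef_rot'].round(2),o['joints'].round(1),o['contact_force'].round(1))
r=pinpoint(c,'valve_boss'); print(r[:1]); 
if r: print('boss',onplane(c,[r[0]['uv']],.107,o).round(4))
r=pinpoint(c,'damper')
if r: print('damper',r[:1],onplane(c,[r[0]['uv']],0,o).round(4))
I=c['img'].astype(int); y=(I[:,:,0]-I[:,:,2]>50); n,l,st,_=cv2.connectedComponentsWithStats(y.astype(np.uint8)); print([s.tolist() for s in st[1:] if s[4]>60])
for i in range(1,n):
    if st[i][4]<60: continue
    P=cloud(c,l==i,o); P=P[(P[:,2]>.09)&(P[:,2]<.16)]
    if len(P)<30: continue
    ctr=P.mean(0); _,_,vt=np.linalg.svd(P-ctr,full_matrices=False); a=vt[0]*(1 if vt[0][2]>0 else -1); t=(P-ctr)@a
    print('comp',i,len(P),ctr.round(4),a.round(3),'az',np.degrees(np.arctan2(a[1],a[0])).round(1),'el',np.degrees(np.arcsin(a[2])).round(1),(ctr+a*t.min()).round(4),(ctr+a*t.max()).round(4))
r=cut_out(c,'damper')
if r:
    P=cloud(c,r[0]['region'].astype(bool),o); D=P[(P[:,2]>.113)&(P[:,2]<.125)]; print('top',len(D),D.mean(0) if len(D) else '',(D.max(0)+D.min(0))/2 if len(D) else '')
    E=P[(P[:,2]>.085)&(P[:,2]<.11)]
    if len(E): print(len(E),E.min(0).round(4),E.max(0).round(4))
E
python3 lookv.py w4.png;  python3 plan.py .499 .181 .107 -104 35 84
```

```text
7.975 [0.4648 0.0317 0.2027] [-179.88   34.88   76.45] [ -8.2  30.6 -25.7 105.7  36.2  78.4 -65.1] [-0.6  0.2 -1.2]
[]
[[341, 263, 44, 18, 424]]
now [0.4657 0.0317 0.204 ] target [0.4631 0.037  0.1914]
shift cm [-0.26  0.53 -1.26] twist [-0.16  0.14 -0.24] d [-0.1982 -0.7948  0.5736]
```

View pics/w4.png

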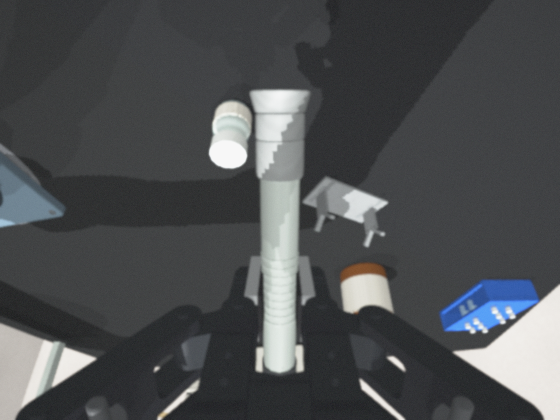

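From this pose the wrist camera looks backwards (vial, rest and bottle in view, no valve). I'll level the tool and shift it past and beside the valve for one good look.

Request:
carry_out:
  translation:
    - [-0.5, 4, 4]
    - [-1, 9, 8]
    - [-1.5, 14, 10]
    - [-1.5, 17, 10]
    - [-1.5, 17, 10]
  twist:
    - [9.6, -2.4, 0]
    - [19.2, -4.8, 0]
    - [28.8, -7.2, 0]
    - [33.9, -8.5, 0]
    - [33.9, -8.5, 0]

```text
time: 8.8
tcp_pos: [0.4503, 0.2019, 0.3042]
eef_rot: [179.6, -0.1, 76.2]
contact_force: [-0.5, -0.2, -0.5]
grip_width: 0.0143
```

```bash
python3 lookv.py w5.png
```

```text
8.8 [0.4503 0.2019 0.3042] [ 1.7963e+02 -7.0000e-02  7.6210e+01] [  2.1  14.  -36.9 105.    9.6  63.8 -52. ] [-0.5 -0.2 -0.5]
[{'uv': [325.8, 182.1], 'confidence': 0.87}]
boss [[0.5002 0.1883 0.107 ]]
damper [{'uv': [316.1, 131.7], 'confidence': 0.87}] [[0.5111 0.2317 0.    ]]
[[318, 176, 18, 39, 424]]
comp 1 384 [0.4987 0.1796 0.1151] [-0.185 -0.849  0.495] az -102.3 el 29.6 [0.5019 0.1943 0.1066] [0.4946 0.1604 0.1263]
top 2347 [0.50993328 0.22674817 0.11743523] [0.51115099 0.20796123 0.11895401]
808 [0.4814 0.1779 0.0852] [0.5472 0.2663 0.11  ]
```

View pics/w5.png

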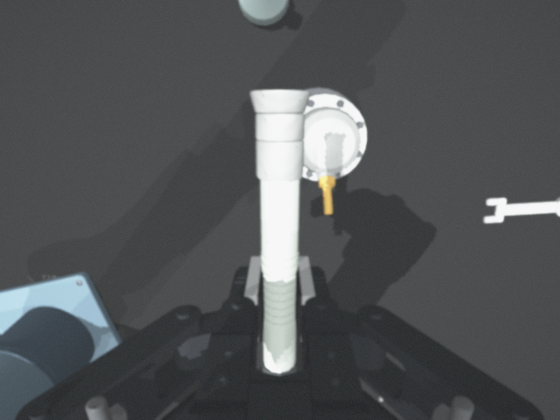

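The valve shows at (318–336, 176–215). I'll fit a cylinder to its stem.

Run:
```python
from h import *
from scipy.optimize import least_squares
o=get_obs(); c=capture('wrist'); I=c['img'].astype(int)
for row in range(174,218,2):
    y=np.nonzero(I[row,300:345,0]-I[row,300:345,2]>40)[0]+300
    print(row,(y.min(),y.max()) if len(y) else '',end=' | ')
y=(I[:,:,0]-I[:,:,2]>50); y[:,:300]=0; y[:,345:]=0
y=y.astype(np.uint8)
P=cloud(c,y>0,o); h0=np.array([-.24,-.97,0]); 
# z vs horizontal
s=P[:,1]
for yy in np.arange(.155,.2,.004):
    Q=P[(s>=yy)&(s<yy+.004)]
    if len(Q): print('\n',yy.round(3),len(Q),Q.mean(0).round(4),'x',Q[:,0].min().round(4),Q[:,0].max().round(4),'zmax',Q[:,2].max().round(4),end='')
el=np.radians(35)
Q=P[(P[:,1]<.176)]
def f(p,Q=Q,r=.0042):
    a=p[2]; d=np.array([np.cos(a)*np.cos(el),np.sin(a)*np.cos(el),np.sin(el)]); b=np.array([p[0],.17,p[1]]); v=Q-b; v=v-np.outer(v@d,d); return np.linalg.norm(v,axis=1)-r
s=least_squares(f,[.497,.115,np.radians(-104)],loss='soft_l1',f_scale=.001)
print('\nfit',s.x[:2],np.degrees(s.x[2]),np.abs(s.fun).mean(),len(Q))
# image outline fit: silhouette midpoints -> viewing plane
mids=[];
for row in range(187,213):
    g=I[row,300:345,0]-I[row,300:345,2]; k=np.nonzero(g>40)[0]
    if len(k): mids.append([(k.min()+k.max())/2+300,row])
mids=np.array(mids); d=rays(c,mids)@wfc(c,o)[:3,:3].T; _,_,vt=np.linalg.svd(d/np.linalg.norm(d,axis=1)[:,None]); n=vt[2]; cam=wfc(c,o)[:3,3]
# plane through cam normal n contains axis: direction with el 35:
for az in np.arange(-112,-95,.05):
    a=np.radians(az); dd=np.array([np.cos(a)*np.cos(el),np.sin(a)*np.cos(el),np.sin(el)])
    if abs(dd@n)<.0005: print('outline az',az.round(2))
z=.12; print('plane x at y=.17,z=.12', cam[0]-(n[1]*(.17-cam[1])+n[2]*(z-cam[2]))/n[0])
z=.107; print('plane x at y=.181,z=.107', cam[0]-(n[1]*(.181-cam[1])+n[2]*(z-cam[2]))/n[0])
# damper axis from dome circle / flange
r=cut_out(c,'damper'); m=r[0]['region'].astype(bool); D=cloud(c,m,o)
for lo,hi,rr in [(.112,.124,None),(.07,.1,None)]:
    E=D[(D[:,2]>lo)&(D[:,2]<hi)]; print(lo,len(E),E.min(0).round(4),E.max(0).round(4),np.median(E[:,2]).round(4))
im=c['img'][80:230,240:400]; cv2.imwrite('pics/v5.png',cv2.resize(im,None,fx=4,fy=4,interpolation=cv2.INTER_CUBIC)[:,:,::-1])
```

```text
174  | 176 (np.int64(322), np.int64(334)) | 178 (np.int64(320), np.int64(335)) | 180 (np.int64(319), np.int64(335)) | 182 (np.int64(319), np.int64(335)) | 184 (np.int64(319), np.int64(335)) | 186 (np.int64(319), np.int64(334)) | 188 (np.int64(322), np.int64(332)) | 190 (np.int64(323), np.int64(331)) | 192 (np.int64(323), np.int64(332)) | 194 (np.int64(323), np.int64(332)) | 196 (np.int64(323), np.int64(332)) | 198 (np.int64(323), np.int64(332)) | 200 (np.int64(323), np.int64(332)) | 202 (np.int64(324), np.int64(332)) | 204 (np.int64(324), np.int64(332)) | 206 (np.int64(324), np.int64(333)) | 208 (np.int64(324), np.int64(333)) | 210 (np.int64(324), np.int64(333)) | 212 (np.int64(324), np.int64(332)) | 214 (np.int64(326), np.int64(330)) | 216  | 
 0.155 9 [0.4964 0.1577 0.0814] x 0.4928 0.4993 zmax 0.1234
 0.159 23 [0.4952 0.1615 0.1096] x 0.4908 0.5001 zmax 0.129
 0.163 38 [0.4956 0.165  0.1217] x 0.4915 0.5003 zmax 0.1274
 0.167 38 [0.4966 0.169  0.1216] x 0.4922 0.5015 zmax 0.1248
 0.171 37 [0.4971 0.1729 0.1191] x 0.4927 0.5011 zmax 0.1222
 0.175 34 [0.498  0.177  0.1158] x 0.4941 0.5026 zmax 0.1187
 0.179 41 [0.4998 0.181  0.1123] x 0.4951 0.5078 zmax 0.1161
 0.183 54 [0.5006 0.1851 0.1101] x 0.4929 0.509 zmax 0.1135
 0.187 57 [0.5014 0.1892 0.1107] x 0.4931 0.5099 zmax 0.114
 0.191 57 [0.5005 0.1928 0.1093] x 0.4937 0.5085 zmax 0.1133
 0.195 8 [0.5013 0.1954 0.1092] x 0.498 0.5042 zmax 0.1109
fit [ 4.45053707 -2.65035693] -179.95799600280878 0.021390252691653507 186
outline az -102.65
plane x at y=.17,z=.12 0.4964213754269019
plane x at y=.181,z=.107 0.499544265736321
0.112 1 [0.4854 0.2396 0.1132] [0.4854 0.2396 0.1132] 0.1132
0.07 2 [0.4938 0.2625 0.0713] [0.4948 0.2627 0.0726] 0.0719
```

View pics/v5.png

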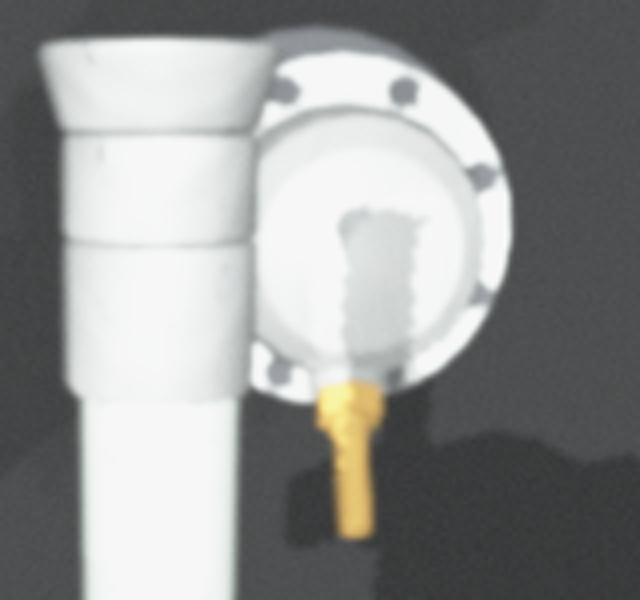

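The fit gives az ≈ -103°, with the axis through (0.4964, 0.170, 0.117) and the stem tip near s ≈ 29 mm. Back to an aligned standoff with the mouth at s = 60 mm.

```bash
python3 plan.py .4994 .183 .1073 -103 35 60;python3 plan.py .4994 .183 .1073 -103 35 84
```

```text
now [0.4505 0.202  0.3028] target [0.4704 0.0575 0.1779]
shift cm [  1.99 -14.45 -12.48] twist [-34.02   8.31   0.73] d [-0.1843 -0.7982  0.5736]
now [0.4505 0.202  0.3028] target [0.466  0.0384 0.1917]
shift cm [  1.55 -16.36 -11.11] twist [-34.02   8.31   0.73] d [-0.1843 -0.7982  0.5736]
```

Request:
carry_out:
  translation:
    - [0.4, -6, 0]
    - [0.8, -12, -1]
    - [1.2, -16.5, -5]
    - [1.5, -16.4, -9]
    - [1.5, -16.4, -11]
  twist:
    - [-9, 2.2, 0.2]
    - [-18, 4.4, 0.4]
    - [-27, 6.6, 0.6]
    - [-34, 8.3, 0.7]
    - [-34, 8.3, 0.7]

```text
time: 9.72
tcp_pos: [0.4644, 0.0402, 0.1898]
eef_rot: [-179.7, 35.0, 77.4]
contact_force: [-0.9, 0.6, -1.1]
grip_width: 0.0139
```

```bash
python3 plan.py .4994 .183 .1073 -103 35 60
cat > two.py <<'E'
from h import *
import sys
for n in ['scene','side']:
    c=capture(n); b=(310,135,90,75) if n=='scene' else (160,140,110,100)
    x,y,w,h=b; im=cv2.resize(c['img'][y:y+h,x:x+w],None,fx=6,fy=6,interpolation=cv2.INTER_CUBIC); cv2.imwrite('pics/%s_%s.png'%(n,sys.argv[1]),im[:,:,::-1])
E
python3 two.py a
```

```text
now [0.4644 0.0402 0.1898] target [0.4704 0.0575 0.1779]
shift cm [ 0.6   1.74 -1.19] twist [-0.09 -0.25 -0.2 ] d [-0.1843 -0.7982  0.5736]
```

View pics/scene_a.png

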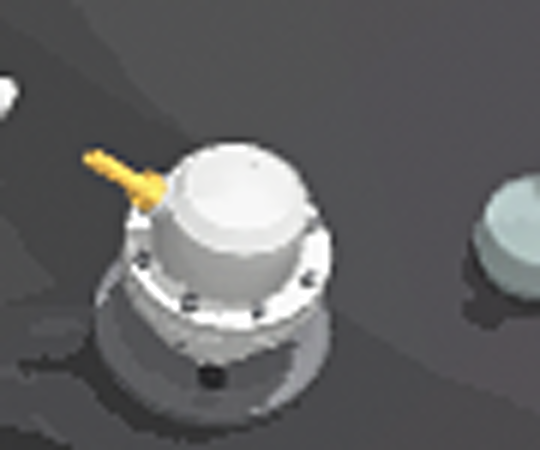

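View pics/side_a.png

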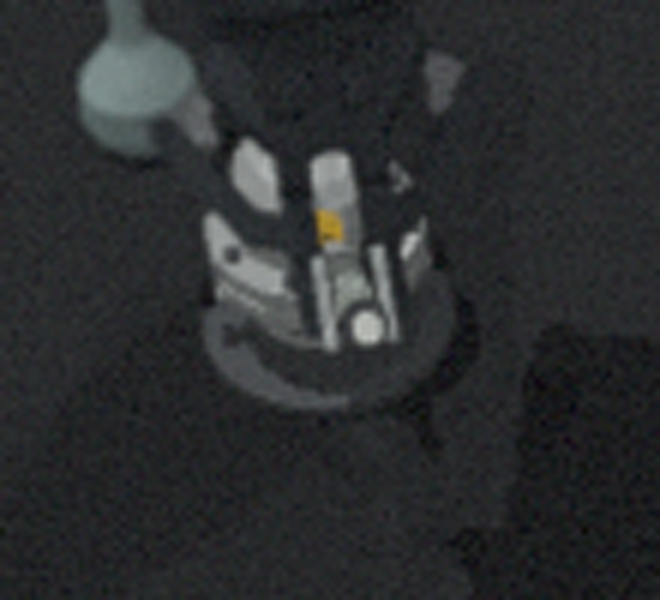

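Request:
carry_out:
  translation:
    - [0.6, 1.7, -1.2]
    - [0.6, 1.7, -1.2]
  twist:
    - [0, 0, 0]
    - [0, 0, 0]

```text
time: 10.07
tcp_pos: [0.4724, 0.0574, 0.1819]
eef_rot: [179.8, 34.7, 77.0]
contact_force: [-0.1, 0.1, -1.5]
grip_width: 0.0141
```

```bash
python3 plan.py .4994 .183 .1073 -103 35 60
cat > two.py <<'E'
from h import *
import sys
o=get_obs(); T=np.eye(4);T[:3,:3]=R.from_euler('xyz',o['eef_rot'],degrees=True).as_matrix();T[:3,3]=o['tcp_pos']
b=np.array([.4994,.183,.1073]); a=np.radians(-103);e=np.radians(35); d=np.array([np.cos(a)*np.cos(e),np.sin(a)*np.cos(e),np.sin(e)])
for n in ['scene','side']:
    c=capture(n); x,y,w,h=(290,130,110,80) if n=='scene' else (170,150,80,80)
    k=7; im=cv2.resize(c['img'][y:y+h,x:x+w],None,fx=k,fy=k,interpolation=cv2.INTER_CUBIC)[:,:,::-1].copy()
    raw=im.copy()
    for L,col in [([b,b+.03*d],(0,0,255)),([T[:3,:3]@[.086,0,-.016]+T[:3,3],T[:3,:3]@[-.05,0,-.016]+T[:3,3]],(0,255,0))]:
        q=(proj(c,np.array(L))-[x,y]+.5)*k; q=q.astype(int); cv2.line(im,tuple(map(int,q[0])),tuple(map(int,q[1])),col,1)
    cv2.imwrite('pics/%s_%s.png'%(n,sys.argv[1]),im)
E
python3 two.py b
```

```text
now [0.4724 0.0574 0.1819] target [0.4704 0.0575 0.1779]
shift cm [-0.2   0.02 -0.39] twist [-0.25  0.19 -0.07] d [-0.1843 -0.7982  0.5736]
```

View pics/scene_b.png

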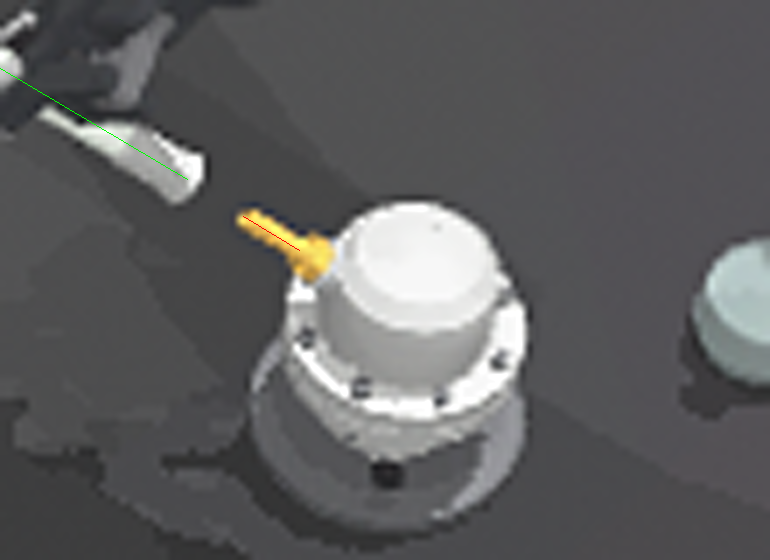

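View pics/side_b.png

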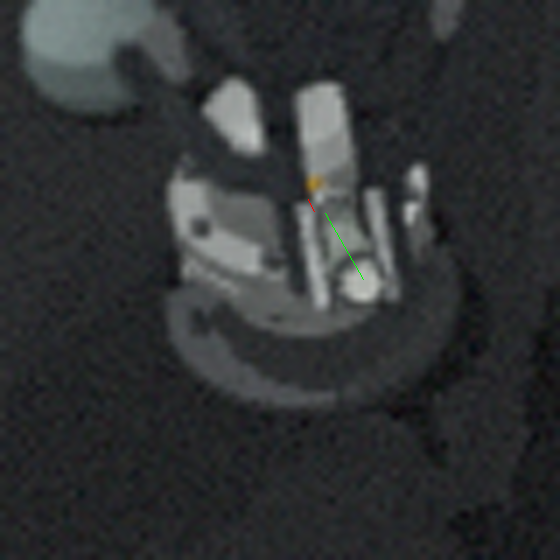

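Request:
carry_out:
  translation:
    - [0, 0, 0]
  twist:
    - [0, 0, 0]

```text
time: 10.3
tcp_pos: [0.4718, 0.0553, 0.182]
eef_rot: [179.9, 34.9, 76.9]
contact_force: [-0.5, -0.3, -1.7]
grip_width: 0.0139
```

Request:
carry_out:
  translation:
    - [0, 0, 0]
  twist:
    - [0, 0, 0]

```text
time: 10.42
tcp_pos: [0.4716, 0.0553, 0.1817]
eef_rot: [179.9, 34.9, 76.9]
contact_force: [-0.2, 0.3, -0.9]
grip_width: 0.014
```

```bash
python3 plan.py .4994 .183 .1073 -103 35 60; python3 hold.py w6.png|head -20
```

```text
now [0.4716 0.0553 0.1817] target [0.4704 0.0575 0.1779]
shift cm [-0.12  0.22 -0.38] twist [-0.09  0.11  0.02] d [-0.1843 -0.7982  0.5736]
10.425 [0.4716 0.0553 0.1817] [179.89  34.89  76.92] [ -9.5  33.8 -27.1 104.2  37.5  78.3 -68.1] [-0.2  0.3 -0.9]
tool frame cloud 9627 0.88 [253.1, 88.2, 55.1, 285.2]
-0.05 84 y -0.0077 0.0068 z min -0.0238
-0.04 442 y -0.0076 0.0067 z min -0.024
-0.03 472 y -0.0068 0.0065 z min -0.024
-0.02 463 y -0.0063 0.0062 z min -0.0242
-0.01 501 y -0.0056 0.0057 z min -0.0243
-0.0 519 y -0.0058 0.0059 z min -0.0243
0.01 657 y -0.0071 0.0067 z min -0.0242
0.02 726 y -0.0074 0.0069 z min -0.024
0.03 769 y -0.0073 0.0068 z min -0.024
0.04 830 y -0.0067 0.007 z min -0.024
0.05 974 y -0.0079 0.0083 z min -0.0252
0.06 1204 y -0.0083 0.0088 z min -0.0254
0.07 1228 y -0.0081 0.0084 z min -0.0255
0.08 758 y -0.0095 0.0097 z min -0.027
xmax 0.08512965043876623 xmin -0.042919212063830266
chuck_mouth [{'uv': [281.8, 89.9], 'confidence': 0.79}]
gauge_mid [{'uv': [279.6, 285.5], 'confidence': 0.81}]
```

Request:
carry_out:
  translation:
    - [0.05, 0.7, -0.7]
    - [0.16, 1.42, -1.24]
    - [0.16, 1.42, -1.24]
  twist:
    - [0, 0, 0]
    - [0, 0, 0]
    - [0, 0, 0]

```text
time: 11.0
tcp_pos: [0.4728, 0.0708, 0.1681]
eef_rot: [-180.0, 34.9, 77.1]
contact_force: [-0.0, -0.9, -1.1]
grip_width: 0.0142
```

```bash
python3 plan.py .4994 .183 .1073 -103 35 45; python3 two.py c
```

```text
now [0.4728 0.0708 0.1681] target [0.4732 0.0695 0.1693]
shift cm [ 0.03 -0.13  0.12] twist [-0.11  0.   -0.09] d [-0.1843 -0.7982  0.5736]
```

View pics/scene_c.png

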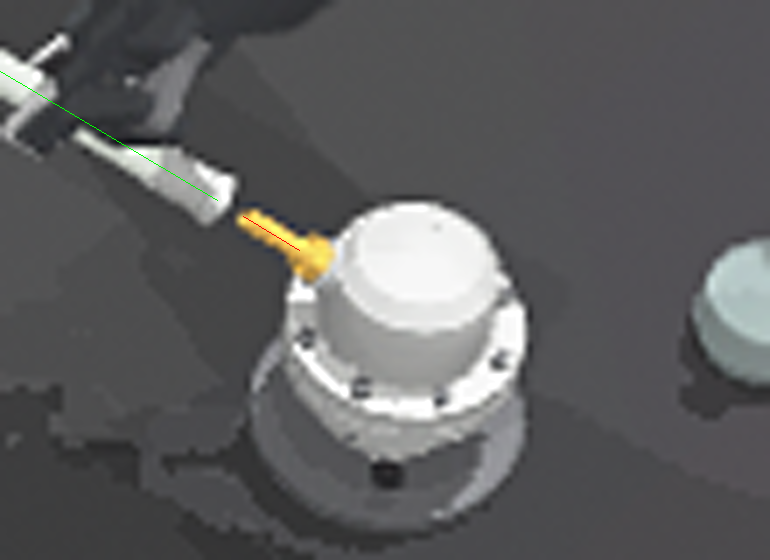

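View pics/side_c.png

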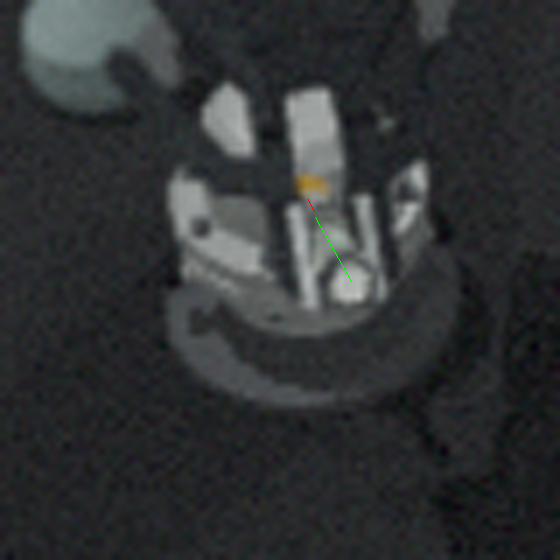

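The chuck and stem line up in the scene view (mouth at (222,198), tip at (245,215)). Advancing along the axis.

Request:
carry_out:
  translation:
    - [0.09, 0.4, -0.29]
    - [0.18, 0.8, -0.57]
    - [0.24, 1.04, -0.75]
    - [0.28, 1.2, -0.86]
    - [0.28, 1.2, -0.86]
  twist:
    - [0, 0, 0]
    - [0, 0, 0]
    - [0, 0, 0]
    - [0, 0, 0]
    - [0, 0, 0]

```text
time: 11.72
tcp_pos: [0.4759, 0.0819, 0.1602]
eef_rot: [179.9, 34.9, 77.0]
contact_force: [-0.0, -1.0, -1.0]
grip_width: 0.0137
```

```bash
cat > f.py <<'E'
from h import *
from plan import target
o=get_obs(); M=R.from_euler('xyz',o['eef_rot'],degrees=True).as_matrix(); d=target((0,0,0),-103,35,0)[2]
m=o['tcp_pos']+M@[.086,0,-.016]-[.4994,.183,.1073]; s=m@d
print('t',o['time'],'s mm',(s*1000).round(2),'perp mm',((m-s*d)*1000).round(2),'F.d',(o['contact_force']@d).round(2),'F',o['contact_force'].round(1),'ang',np.degrees(np.arccos(-M[:,0]@d)).round(2))
E
python3 f.py; python3 two.py d
```

```text
t 11.725 s mm 29.38 perp mm [-0.13  0.01 -0.03] F.d 0.21 F [-0. -1. -1.] ang 0.1
```

View pics/scene_d.png

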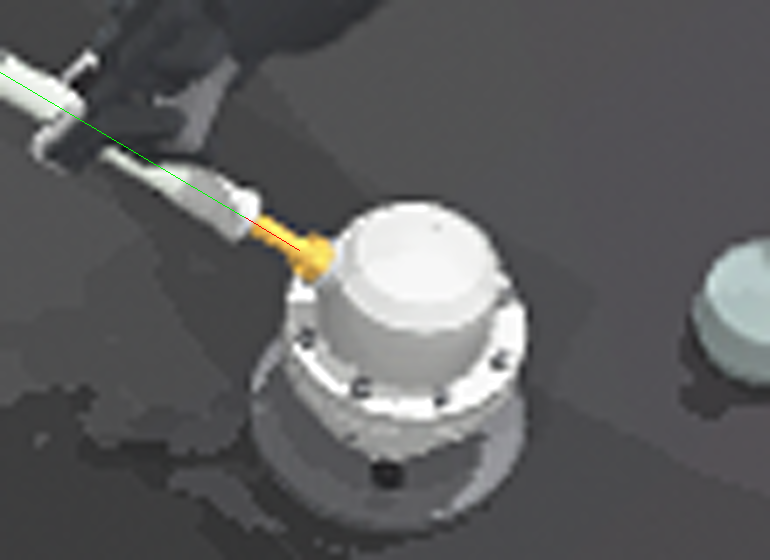

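The mouth is at the stem tip and centred (255,212). From here I creep in and watch the force.

Request:
carry_out:
  translation:
    - [0.018, 0.08, -0.057]
    - [0.037, 0.16, -0.115]
    - [0.055, 0.24, -0.172]
    - [0.074, 0.32, -0.23]
  twist:
    - [0, 0, 0]
    - [0, 0, 0]
    - [0, 0, 0]
    - [0, 0, 0]

```text
time: 12.32
tcp_pos: [0.4767, 0.0851, 0.1579]
eef_rot: [179.9, 34.9, 77.0]
contact_force: [-1.1, -1.0, -1.5]
grip_width: 0.0139
```

```bash
python3 f.py
```

```text
t 12.325 s mm 25.41 perp mm [-0.12  0.01 -0.02] F.d 0.15 F [-1.1 -1.  -1.5] ang 0.11
```

Request:
carry_out:
  translation:
    - [0.018, 0.08, -0.057]
    - [0.037, 0.16, -0.115]
    - [0.055, 0.24, -0.172]
    - [0.074, 0.32, -0.23]
  twist:
    - [0, 0, 0]
    - [0, 0, 0]
    - [0, 0, 0]
    - [0, 0, 0]

```text
time: 12.82
tcp_pos: [0.4774, 0.0883, 0.1556]
eef_rot: [179.9, 34.9, 77.0]
contact_force: [-0.0, -0.2, -1.4]
grip_width: 0.0139
```

```bash
python3 f.py
```

```text
t 12.825 s mm 21.42 perp mm [-0.12  0.01 -0.03] F.d -0.61 F [-0.  -0.2 -1.4] ang 0.1
```

Request:
carry_out:
  translation:
    - [0.018, 0.08, -0.057]
    - [0.037, 0.16, -0.115]
    - [0.055, 0.24, -0.172]
  twist:
    - [0, 0, 0]
    - [0, 0, 0]
    - [0, 0, 0]

```text
time: 13.2
tcp_pos: [0.4778, 0.0898, 0.1542]
eef_rot: [179.9, 35.0, 76.9]
contact_force: [-0.8, -3.3, 1.5]
grip_width: 0.0137
```

```bash
python3 f.py
```

```text
t 13.2 s mm 19.3 perp mm [-0.07 -0.26 -0.38] F.d 3.63 F [-0.8 -3.3  1.5] ang 0.05
```

Request:
carry_out:
  translation:
    - [0.018, 0.08, -0.057]
    - [0.037, 0.16, -0.115]
  twist:
    - [0, 0, 0]
    - [0, 0, 0]

```text
time: 13.45
tcp_pos: [0.4781, 0.0911, 0.1531]
eef_rot: [179.9, 35.0, 76.9]
contact_force: [-1.7, -5.8, 3.4]
grip_width: 0.0138
```

```bash
python3 f.py
```

```text
t 13.45 s mm 17.54 perp mm [-0.04 -0.35 -0.5 ] F.d 6.93 F [-1.7 -5.8  3.4] ang 0.07
```

Request:
carry_out:
  translation:
    - [0.018, 0.08, -0.057]
    - [0.037, 0.16, -0.115]
  twist:
    - [0, 0, 0]
    - [0, 0, 0]

```text
time: 13.7
tcp_pos: [0.4784, 0.092, 0.1522]
eef_rot: [179.9, 35.1, 76.9]
contact_force: [-2.7, -7.4, 5.7]
grip_width: 0.0138
```

```bash
python3 f.py
```

```text
t 13.7 s mm 16.24 perp mm [-0.03 -0.54 -0.76] F.d 9.67 F [-2.7 -7.4  5.7] ang 0.14
```

Request:
carry_out:
  translation:
    - [0.018, 0.08, -0.057]
    - [0.037, 0.16, -0.115]
  twist:
    - [0, 0, 0]
    - [0, 0, 0]

```text
time: 13.95
tcp_pos: [0.4786, 0.0929, 0.1513]
eef_rot: [179.9, 35.2, 76.9]
contact_force: [-2.8, -8.3, 6.7]
grip_width: 0.0143
```

```bash
python3 f.py; python3 two.py e
```

```text
t 13.95 s mm 14.96 perp mm [-0.03 -0.75 -1.06] F.d 11.02 F [-2.8 -8.3  6.7] ang 0.24
```

View pics/scene_e.png

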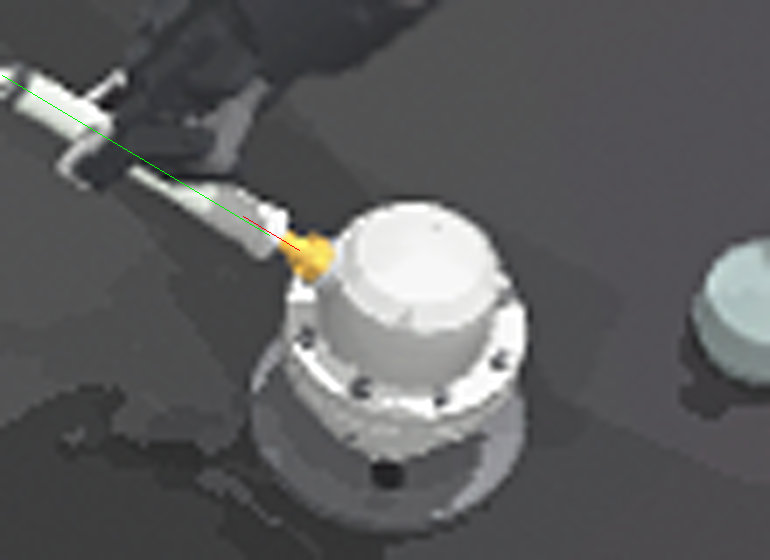

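Well engaged on the stem. I'm continuing with a small upward correction for the arm's give.

Request:
carry_out:
  translation:
    - [0.02, 0.11, -0.02]
    - [0.037, 0.21, -0.045]
  twist:
    - [0, 0, 0]
    - [0, 0, 0]

```text
time: 14.3
tcp_pos: [0.4788, 0.0942, 0.1511]
eef_rot: [179.9, 35.3, 76.8]
contact_force: [-3.1, -10.3, 6.4]
grip_width: 0.0139
```

```bash
python3 f.py
```

```text
t 14.3 s mm 13.71 perp mm [ 0.03 -0.54 -0.74] F.d 12.48 F [ -3.1 -10.3   6.4] ang 0.33
```

Request:
carry_out:
  translation:
    - [0.018, 0.08, -0.057]
    - [0.037, 0.18, -0.085]
  twist:
    - [0, 0, 0]
    - [0, 0, 0]

```text
time: 14.55
tcp_pos: [0.4792, 0.0958, 0.1502]
eef_rot: [180.0, 35.3, 76.8]
contact_force: [-3.2, -9.7, 7.2]
grip_width: 0.0137
```

```bash
python3 f.py
```

```text
t 14.55 s mm 11.82 perp mm [ 0.03 -0.41 -0.56] F.d 12.49 F [-3.2 -9.7  7.2] ang 0.34
```

The force has levelled off at about 12.5 N, so the pin is giving way. Next I press on until the seal lands on the rim.

Request:
carry_out:
  translation:
    - [0.018, 0.08, -0.057]
    - [0.028, 0.125, -0.08]
  twist:
    - [0, 0, 0]
    - [0, 0, 0]

```text
time: 14.8
tcp_pos: [0.4793, 0.0962, 0.1497]
eef_rot: [180.0, 35.4, 76.8]
contact_force: [-4.1, -12.5, 10.1]
grip_width: 0.014
```

```bash
python3 f.py
```

```text
t 14.8 s mm 11.2 perp mm [ 0.04 -0.6  -0.83] F.d 16.55 F [ -4.1 -12.5  10.1] ang 0.46
```

Request:
carry_out:
  translation:
    - [0.018, 0.08, -0.057]
    - [0.018, 0.08, -0.057]
  twist:
    - [0, 0, 0]
    - [0, 0, 0]

```text
time: 15.05
tcp_pos: [0.4792, 0.096, 0.1495]
eef_rot: [180.0, 35.5, 76.8]
contact_force: [-4.9, -14.1, 12.3]
grip_width: 0.014
```

```bash
python3 f.py
```

```text
t 15.05 s mm 11.18 perp mm [ 0.03 -0.87 -1.19] F.d 19.21 F [ -4.9 -14.1  12.3] ang 0.58
```

Seal contact at s = 11.2 mm, so the stem is about 29 mm as measured. I'll go a little further for about 22 N, then hold.

Request:
carry_out:
  translation:
    - [0.018, 0.085, -0.05]
    - [0.018, 0.085, -0.05]
  twist:
    - [0, 0, 0]
    - [0, 0, 0]

```text
time: 15.3
tcp_pos: [0.4792, 0.096, 0.1493]
eef_rot: [180.0, 35.7, 76.7]
contact_force: [-4.9, -15.8, 13.5]
grip_width: 0.0139
```

```bash
python3 f.py
```

```text
t 15.3 s mm 11.11 perp mm [ 0.05 -1.06 -1.46] F.d 21.31 F [ -4.9 -15.8  13.5] ang 0.7
```

Request:
carry_out:
  translation:
    - [0, 0, 0]
    - [0, 0, 0]
    - [0, 0, 0]
    - [0, 0, 0]
    - [0, 0, 0]
  twist:
    - [0, 0, 0]
    - [0, 0, 0]
    - [0, 0, 0]
    - [0, 0, 0]
    - [0, 0, 0]

```text
time: 15.92
tcp_pos: [0.4792, 0.096, 0.1493]
eef_rot: [180.0, 35.7, 76.7]
contact_force: [-6.0, -15.6, 13.1]
grip_width: 0.0141
```

Request:
carry_out:
  translation:
    - [0, 0, 0]
    - [0, 0, 0]
    - [0, 0, 0]
    - [0, 0, 0]
  twist:
    - [0, 0, 0]
    - [0, 0, 0]
    - [0, 0, 0]
    - [0, 0, 0]

```text
time: 16.42
tcp_pos: [0.4792, 0.096, 0.1493]
eef_rot: [180.0, 35.7, 76.7]
contact_force: [-4.9, -15.9, 13.7]
grip_width: 0.0137
```

```bash
python3 f.py
python3 - <<'E'
from h import *
for n,(x,y,w,h) in [('scene',(230,110,110,80)),('side',(180,150,80,80))]:
    c=capture(n); cv2.imwrite('pics/%s_f.png'%n,cv2.resize(c['img'][y:y+h,x:x+w],None,fx=7,fy=7,interpolation=cv2.INTER_CUBIC)[:,:,::-1])
o=get_obs(); c=capture('wrist'); save(c,'w7.png')
E
```

```text
t 16.425 s mm 11.1 perp mm [ 0.05 -1.06 -1.47] F.d 21.4 F [ -4.9 -15.9  13.7] ang 0.69
```

View pics/scene_f.png

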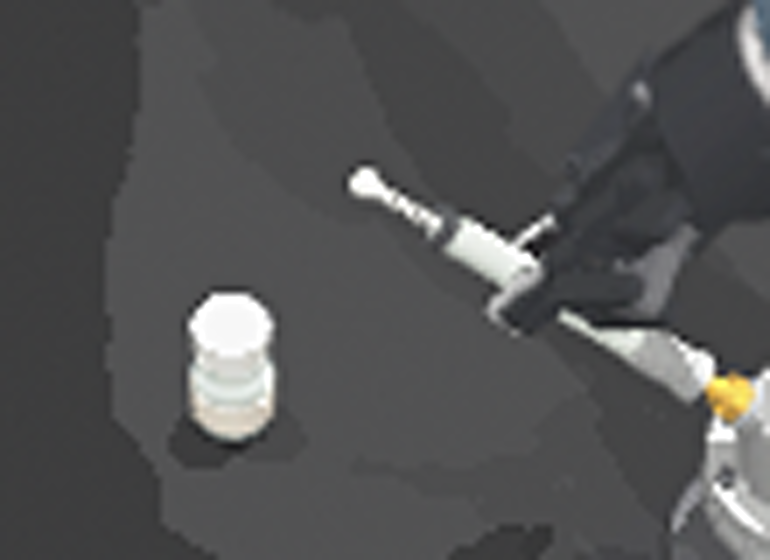

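View pics/w7.png

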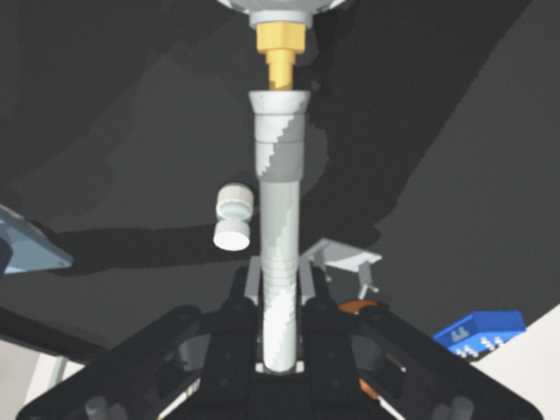

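The rod is out by roughly 20 mm (button at (365,182), barrel end at (450,235)) and the chuck sits square on the stem. Held for over 1 s at 21 N. Withdrawing along the axis.

Request:
carry_out:
  translation:
    - [-0.06, -0.24, 0.17]
    - [-0.18, -0.8, 0.57]
    - [-0.37, -1.6, 1.15]
    - [-0.55, -2.4, 1.72]
    - [-0.83, -3.6, 2.58]
  twist:
    - [0, 0, 0]
    - [0, 0, 0]
    - [0, 0, 0]
    - [0, 0, 0]
    - [0, 0, 0]

```text
time: 17.2
tcp_pos: [0.4721, 0.0665, 0.1733]
eef_rot: [180.0, 34.8, 77.1]
contact_force: [-0.7, -0.7, -1.0]
grip_width: 0.0136
```

```bash
python3 f.py
python3 - <<'E'
from h import *
x,y,w,h=(230,110,110,80)
c=capture('scene'); cv2.imwrite('pics/scene_g.png',cv2.resize(c['img'][y:y+h,x:x+w],None,fx=7,fy=7,interpolation=cv2.INTER_CUBIC)[:,:,::-1])
o=get_obs(); M0=R.from_euler('xyz',o['eef_rot'],degrees=True)
# target in rest: tcp (.5062,-.1822,.0341) rot 180,0,138.5 ; hover at z .25
M1=R.from_euler('xyz',[180,0,138.5],degrees=True)
print(o['tcp_pos'].round(4),'shift to hover',((np.array([.5062,-.1822,.2541])-o['tcp_pos'])*100).round(2),'twist',np.degrees((M1*M0.inv()).as_rotvec()).round(2))
E
python3 hold.py w8.png
```

```text
t 17.2 s mm 49.91 perp mm [-0.28  1.1   1.44] F.d 0.16 F [-0.7 -0.7 -1. ] ang 0.19
[0.4721 0.0643 0.1746] shift to hover [  3.41 -24.65   7.95] twist [34.85 11.26 59.59]
17.25 [0.4721 0.0643 0.1746] [179.86  34.93  76.87] [-10.3  34.9 -27.1 103.8  37.6  78.3 -69.1] [-0.7 -1.9 -1.1]
tool frame cloud 9943 0.92 [249.0, 88.2, 56.1, 285.4]
-0.05 102 y -0.0077 0.0073 z min -0.0237
-0.04 464 y -0.0077 0.0072 z min -0.0241
-0.03 497 y -0.0069 0.0068 z min -0.024
-0.02 487 y -0.0063 0.0068 z min -0.0241
-0.01 535 y -0.0064 0.0062 z min -0.0243
-0.0 550 y -0.0064 0.006 z min -0.0243
0.01 690 y -0.0071 0.0072 z min -0.0243
0.02 727 y -0.007 0.007 z min -0.0239
0.03 774 y -0.0068 0.0068 z min -0.024
0.04 833 y -0.007 0.007 z min -0.0238
0.05 1017 y -0.0084 0.0084 z min -0.0253
0.06 1200 y -0.0087 0.0086 z min -0.0253
0.07 1270 y -0.0086 0.009 z min -0.0255
0.08 797 y -0.0099 0.01 z min -0.0269
xmax 0.08512558101564435 xmin -0.04291673961922024
chuck_mouth [{'uv': [279.5, 91.3], 'confidence': 0.62}]
gauge_mid [{'uv': [280.1, 281.0], 'confidence': 0.66}]
```

View pics/scene_g.png

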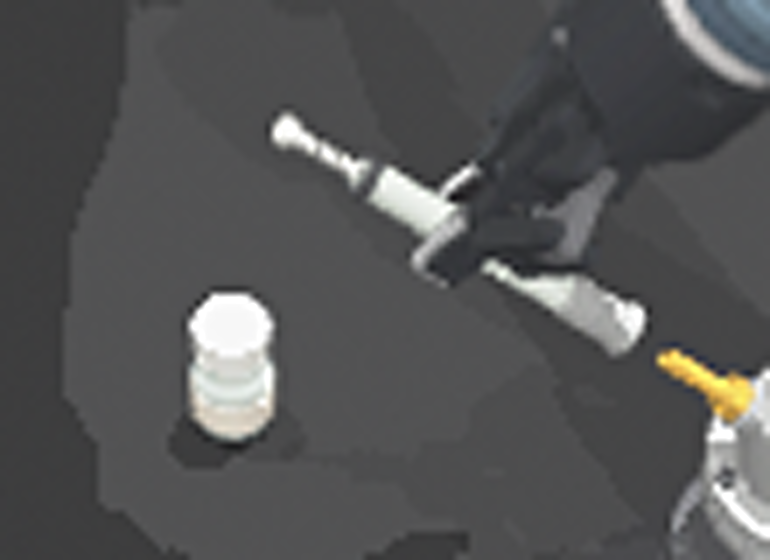

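Clean withdrawal: the rod is still out, and the gauge hasn't slipped in the grip. Returning to above the rest.

Request:
carry_out:
  translation:
    - [0, -3, 3]
    - [0.5, -7, 6]
    - [1, -12, 8]
    - [2, -17, 8]
    - [3, -21, 8]
  twist:
    - [5, 1.6, 8.5]
    - [10, 3.2, 17]
    - [15, 4.8, 25.5]
    - [20, 6.5, 34]
    - [25, 8.1, 42.5]

```text
time: 18.08
tcp_pos: [0.4992, -0.1275, 0.2527]
eef_rot: [-175.0, 12.5, 116.5]
contact_force: [0.8, 0.8, -1.9]
grip_width: 0.0139
```

```bash
cat > back.py <<'E'
from h import *
o=get_obs(); M0=R.from_euler('xyz',o['eef_rot'],degrees=True); M1=R.from_euler('xyz',[180,0,138.5],degrees=True)
print(o['time'],o['tcp_pos'].round(4),'shift to rest',((np.array([.5062,-.1822,.0341])-o['tcp_pos'])*100).round(2),'twist',np.degrees((M1*M0.inv()).as_rotvec()).round(2),'F',o['contact_force'].round(1))
E
python3 back.py
```

```text
18.075 [ 0.4992 -0.1275  0.2527] shift to rest [  0.7   -5.47 -21.86] twist [13.03  3.67 22.48] F [ 0.8  0.8 -1.9]
```

Request:
carry_out:
  translation:
    - [0.3, -2, 0]
    - [0.5, -4, 0]
    - [0.7, -5.4, -3]
    - [0.7, -5.4, -8]
    - [0.7, -5.4, -8]
  twist:
    - [5, 1.4, 8.6]
    - [10, 2.8, 17.2]
    - [13, 3.7, 22.5]
    - [13, 3.7, 22.5]
    - [13, 3.7, 22.5]

```text
time: 18.7
tcp_pos: [0.503, -0.1796, 0.1689]
eef_rot: [-179.7, -0.4, 138.3]
contact_force: [-0.5, 0.3, 0.5]
grip_width: 0.0142
```

```bash
python3 back.py; python3 lookg.py w9.png | head -4
```

```text
18.7 [ 0.503  -0.1796  0.1689] shift to rest [  0.32  -0.26 -13.48] twist [-0.02 -0.52  0.21] F [-0.5  0.3  0.5]
18.7 [ 0.503  -0.1796  0.1689] [-179.67   -0.4   138.29] [ 42.7  28.9 -36.1 106.8  21.4  51.7  44.6]
gauge_mid 0.76 [278.8 282.3] [[ 0.5597 -0.2317  0.05  ]]
chuck_mouth 0.71 [279.3  91.8] [[ 0.4352 -0.12    0.05  ]]
axis [ 0.7443 -0.6676 -0.02  ] -41.88860050918982 ends [ 0.4394 -0.1222  0.1928] [ 0.5358 -0.2087  0.1902] 10540
```

View pics/w9.png

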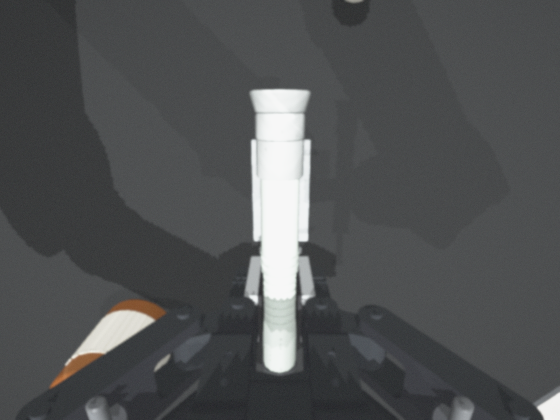

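The gauge is centred over the rest (foot edges at columns 251 and 311, barrel at 280). Lowering in stages.

Request:
carry_out:
  translation:
    - [0.3, -0.25, -5]
    - [0.3, -0.25, -8.5]
    - [0.3, -0.25, -10.5]
    - [0.3, -0.25, -10.5]
    - [0.3, -0.25, -10.5]
  twist:
    - [0, -0.3, 0.2]
    - [0, -0.3, 0.2]
    - [0, -0.3, 0.2]
    - [0, -0.3, 0.2]
    - [0, -0.3, 0.2]

```text
time: 19.58
tcp_pos: [0.5102, -0.183, 0.0686]
eef_rot: [179.9, 0.4, 138.5]
contact_force: [1.3, -0.2, -0.7]
grip_width: 0.0139
```

```bash
python3 back.py
```

```text
19.575 [ 0.5102 -0.183   0.0686] shift to rest [-0.4   0.08 -3.45] twist [0.21 0.35 0.02] F [ 1.3 -0.2 -0.7]
```

Request:
carry_out:
  translation:
    - [-0.3, 0.08, -0.8]
    - [-0.4, 0.08, -1.5]
    - [-0.4, 0.08, -1.5]
  twist:
    - [0.1, 0.3, 0]
    - [0.1, 0.3, 0]
    - [0.1, 0.3, 0]

```text
time: 19.95
tcp_pos: [0.5043, -0.182, 0.0515]
eef_rot: [-179.9, -0.1, 138.5]
contact_force: [0.6, 0.2, -1.6]
grip_width: 0.0141
```

```bash
python3 back.py
```

```text
19.95 [ 0.5043 -0.182   0.0515] shift to rest [ 0.19 -0.02 -1.74] twist [ 0.04 -0.16  0.02] F [ 0.6  0.2 -1.6]
```

Request:
carry_out:
  translation:
    - [0.1, 0, -0.5]
    - [0.15, 0, -1.0]
    - [0.15, 0, -1.4]
    - [0.15, 0, -1.4]
  twist:
    - [0, 0, 0]
    - [0, 0, 0]
    - [0, 0, 0]
    - [0, 0, 0]

```text
time: 20.45
tcp_pos: [0.5061, -0.1819, 0.0377]
eef_rot: [-179.9, -0.1, 138.5]
contact_force: [-0.1, 0.7, -0.5]
grip_width: 0.0141
```

```bash
python3 back.py
```

```text
20.45 [ 0.5061 -0.1819  0.0377] shift to rest [ 0.01 -0.03 -0.36] twist [ 0.04 -0.13  0.02] F [-0.1  0.7 -0.5]
```

Request:
carry_out:
  translation:
    - [0, 0, -0.15]
    - [0, 0, -0.3]
    - [0, 0, -0.36]
  twist:
    - [0, 0, 0]
    - [0, 0, 0]
    - [0, 0, 0]

```text
time: 20.82
tcp_pos: [0.5064, -0.1821, 0.0345]
eef_rot: [-179.9, -0.0, 138.5]
contact_force: [-1.1, -0.4, 1.9]
grip_width: 0.0143
```

```bash
python3 back.py
```

```text
20.825 [ 0.5064 -0.1821  0.0345] shift to rest [-0.02 -0.01 -0.04] twist [ 0.06 -0.1   0.02] F [-1.1 -0.4  1.9]
```

Seated in the notches, with 1.9 N upward. Releasing.

Request:
carry_out:
  translation:
    - [0, 0, 0]
    - [0, 0, 0]
    - [0, 0, 0]
    - [0, 0, 0]
    - [0, 0, 0]
  twist:
    - [0, 0, 0]
    - [0, 0, 0]
    - [0, 0, 0]
    - [0, 0, 0]
    - [0, 0, 0]
  jaw: 0

```text
time: 21.45
tcp_pos: [0.5064, -0.1821, 0.0345]
eef_rot: [-179.9, -0.0, 138.5]
contact_force: [-0.6, 0.1, 0.4]
grip_width: 0.0853
```

Request:
carry_out:
  translation:
    - [0, 0, 1]
    - [0, 0, 3]
    - [0, 0, 6]
    - [0, 0, 11]
    - [0, 0, 17]
  twist:
    - [0, 0, 0]
    - [0, 0, 0]
    - [0, 0, 0]
    - [0, 0, 0]
    - [0, 0, 0]

```text
time: 22.08
tcp_pos: [0.5058, -0.1818, 0.2069]
eef_rot: [-179.9, -0.1, 138.5]
contact_force: [1.8, 0.0, -0.1]
grip_width: 0.0857
```

Request:
carry_out:
  translation:
    - [-1, 1, 2]
    - [-2, 2, 4]
    - [-2, 2, 4]
  twist:
    - [0, 0, 0]
    - [0, 0, 0]
    - [0, 0, 0]

```text
time: 22.45
tcp_pos: [0.4871, -0.1617, 0.2469]
eef_rot: [-179.9, 0.2, 138.5]
contact_force: [-0.8, 0.3, -0.0]
grip_width: 0.0853
```

```bash
python3 lookg.py w10.png
python3 - <<'E'
from h import *
c=capture('side'); cv2.imwrite('pics/side_h.png',cv2.resize(c['img'][250:340,220:330],None,fx=6,fy=6,interpolation=cv2.INTER_CUBIC)[:,:,::-1])
print(get_obs()['contact_force'].round(1))
E
```

```text
22.45 [ 0.4871 -0.1617  0.2469] [-179.94    0.2   138.54] [ 45.8  21.  -40.2 106.1  15.9  58.5  47.6]
gauge_mid 0.86 [275.1 203.3] [[ 0.5035 -0.1826  0.05  ]]
chuck_mouth 0.78 [277.  124.7] [[ 0.4414 -0.1247  0.05  ]]
rest_mid 0.81 [277.9 208.3] [[ 0.5099 -0.1842  0.05  ]]
axis [ 0.7472 -0.6643 -0.0181] -41.637505953070026 ends [ 0.4418 -0.1249  0.0582] [ 0.5665 -0.2358  0.0552] 1570
-0.058 165 [ 0.4455 -0.1283  0.0575  0.0612]
-0.048 156 [ 0.4534 -0.1346  0.0568  0.0598]
-0.038 153 [ 0.4607 -0.1409  0.0573  0.0598]
-0.028 109 [ 0.4677 -0.148   0.0572  0.0597]
-0.018 112 [ 0.4753 -0.1552  0.0559  0.0584]
-0.008 108 [ 0.4827 -0.1616  0.0557  0.0585]
0.002 99 [ 0.4903 -0.168   0.057   0.0587]
0.012 112 [ 0.4979 -0.1749  0.0562  0.0587]
0.022 93 [ 0.5055 -0.1814  0.0567  0.0585]
0.032 99 [ 0.5127 -0.188   0.0565  0.0591]
0.042 90 [ 0.5203 -0.195   0.0566  0.0585]
0.052 90 [ 0.5275 -0.2011  0.0568  0.0584]
0.062 90 [ 0.5349 -0.2073  0.0571  0.0587]
0.072 26 [ 0.5416 -0.2128  0.0551  0.0583]
0.082 19 [ 0.5509 -0.2215  0.0526  0.0536]
0.092 23 [ 0.5575 -0.2276  0.0525  0.0538]
0.102 26 [ 0.5638 -0.2341  0.054   0.0558]
[-0.1  0.3 -0.4]
```

View pics/w10.png

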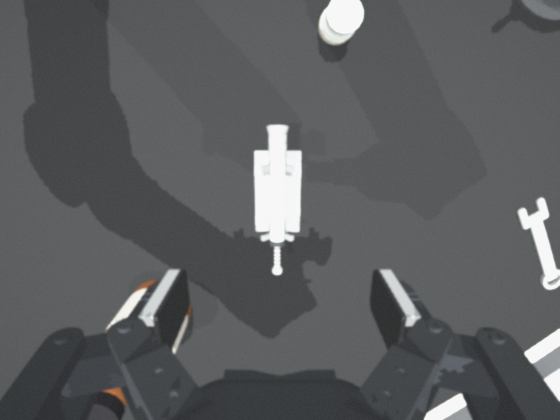

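View pics/side_h.png

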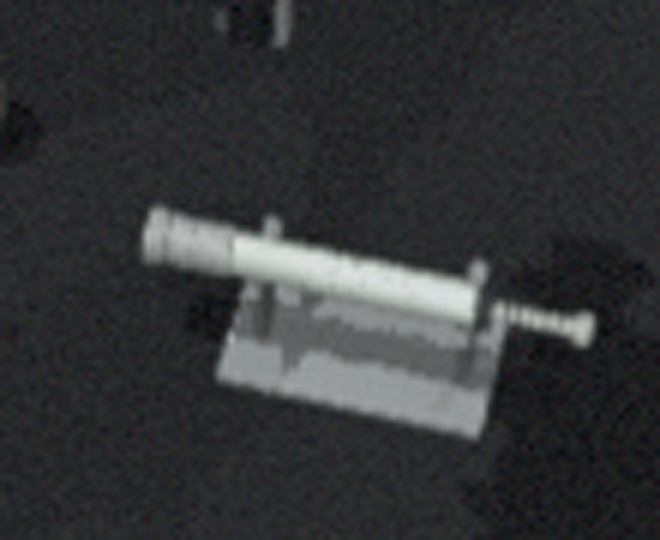

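The gauge lies in both notches as at the start (within about 1 mm) with the rod out roughly 27 mm, and the gripper is clear of everything. Handing in.

```bash
python3 -c "
from h import *;print(hand_in())"
```

```text
the job is handed in; nothing more can be done
None
```

The gauge took its reading on the charging valve and is back in both notches of its rest, with the rod left out. I handed the job in at about 22.5 s; it reports no verdict.

- **On the valve:** I pressed the chuck home to within 1° of my measured valve axis. The pin gave way at about 12.5 N. The seal met the rim about 11 mm out from the hexagon, which puts the stem at about 29 mm. I held it there for over a second at about 21 N, well under the 45 N limit.
- **Back in the rest:** The last pictures show the barrel in the rest, its measured axis and ends within about 1–2 mm and 0.2° of where they were at the start. The rod stands out about 25–27 mm, and the released gripper is about 0.2 m above the rest, touching nothing.
- **Bystanders:** I never touched them. The vial, spanner and bottle looked in place in the last view, but I didn't measure them again. The flask wasn't in that view.
- **Doubts:** The network's `rest_mid` point in that view lay about 6 mm along the barrel from its `gauge_mid` point. That is within the 12 mm allowed and looks like detector scatter, because the depth points agree with the starting position. The fingers read 14 mm open on the 16 mm barrel throughout, but the gauge did not slip.

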